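Drop a tally through the turning guide

TASK

Take the large round tally out of the wooden rack, where its paper label faces the robot, and drop it through the twisted wire guide, so that it comes to rest standing upright between the wires at the foot of that guide, turned half round: label facing away from the robot.

Things in the scene. Friction and masses are not known exactly. Their poses are not given: they have to be found in the camera images.
- token: Large round tally: plain aluminium disc, 40 mm diameter, 8 mm thick, about 30 g, paper label on one face. Origin at its centre, 26 mm above the table at first; x is the disc's axis, -x points out of the label (y, z turn as it rolls). Stands on its rim, label to the robot, in one pocket of a wooden rack; the other pockets hold a smaller disc (26 mm) and a square (34 mm). Grip it by its flat faces.
- token_front (a point): Point in the air on the large tally's axis, 60 mm from its centre on the label's side. The fixed rack under the tally is 240 x 50 mm, 18 mm high, with three pockets 80 mm apart in a row, each 11 mm wide, 44 mm long and 12 mm deep: 28 mm of the large tally stands out above the rack.
- guide: Twisted wire guide, fixed: six wires on a 100 x 120 x 8 mm dark base form an upright slot 16 x 44 mm that turns half round on its way down, so a disc falls through and arrives facing the other way, its centre 28 mm above the table. Origin: centre of the base's underside; z up; +x away from the robot (yaw within 0.3). A like guide with straight wires nearby is not the one.
- guide_mouth (a point): Centre of the rim of the twisted guide's funnel, on the guide's axis, 242 mm above the table; nothing of the guide is higher. Axes as the guide's. The funnel is 40 mm (x) by 68 mm (y) at the rim and narrows to the slot, 16 mm (x) by 44 mm (y), 20 mm lower: a disc goes in upright on edge, its flat faces looking along x.

How it is judged:
By the outcome, as a careful person would: the job done as asked, in the order asked, and still so for the second after the job is handed in, with the robot touching nothing.
It also fails if it takes over 34 s, if anything falls off the work surface, if the arm or the gripper's body presses on something with over 40 N, if the wrist force passes 120 N, or if a joint passes its speed limit or range.

ROBOT

A 7-joint arm with a two-finger parallel gripper is mounted at the origin on the work surface. World frame = base frame: x ahead of the robot, y to its left, z up, the work surface at z = 0. Lengths are in m, angles in rad, forces in N, time in s.
With the tool pointing down it reaches from about 0.35 to 0.9 m from the base axis. Payload 8.1 kg.
Tool frame: the origin (TCP) lies midway between the tips of the shut fingers; the grasp point (between the pads) lies 19 mm behind it; x points along the fingers, y is the direction in which the jaws open and shut, and the axes are right-handed (so a half turn about x gives the same grasp; the last joint's range is limited). The gripper opens to 85 mm and grips with 20 to 120 N. Pads are 22 mm wide; open, the fingers measure 114 mm over their backs; the gripper's body (76 mm by 85 mm) begins 54 mm behind the grasp point. The pads swing forward as they close: fully open they stand 13 mm farther back than shut.
Start: joints at [-1.287, 0.434, 0.025, 1.573, -0.012, 1.134, -0.075], TCP at [0.236, 0.579, 0.231] pointing down, gripper open.
Joint ranges: [-2.62, 2.62], [-0.44, 2.09], [-1.27, 1.32], [0.08, 2.57], [-1.32, 4.46], [0.12, 2], [-2.74, 2.74]. Speed limits (rad/s): [2.22, 2.22, 3.01, 3.01, 3.14, 3.14, 3.14].

INTERFACE

Orientations are given as a unit quaternion [x, y, z, w].
In Python, from bench import get_obs, optics, manip, models gives the robot as it stands. The module is installed in compiled form; this text tells all that it offers.
- The arm moves only by the tool step_arm, never from a script. Its argument "motion" is a list of rows, each a list of 7 numbers: the shift along the world's x, y, z in cm, then the turn, a rotation vector about the world's x, y, z in degrees, then the gripper command: -1 is fully open, 1 is shut, values between are in proportion. In form: [[dx, dy, dz, rx, ry, rz, jaw], ...]. A call has exactly 10 rows; each row shifts and turns the pose as measured when the row begins; what a row does not reach is not made up. A row lasts 1/12 s, in which the tool goes at most 41.7 mm and 7.16 degrees, less where a joint would pass 70% of its speed; a pose out of reach is approached as far as the arm can. A call is refused whole if a number of a shift passes 4.17 or a number of a turn 7.16, either way. A call with a gripper value outside its range is refused whole. The fingers move at their own pace and stop on an object; the grip force is fixed at half the most. Time passes only in rows, so rows that do not move let the fingers close, or fill a call up. It gives the time, the measured TCP pose, the force and the opening at its end, in the units of the state.
- get_obs(): the state, without advancing time (a new reading comes with each control period).
- optics.get_image(name): name is "scene" or "top" or "wrist"; returns (picture, depth): 384x512x3 uint8, red, green, blue; 384x512 float32, m along the optical axis (not along the pixel's ray), 0 where there is no reading.
- optics.camera_model(name): a dict with "intrinsics" (3x3 intrinsics, pixels), "R" (3x3) and "t" (3): a world point X has camera coordinates R X + t. Camera axes: x right, y down, z forward; pixel columns grow to the right and rows downward; lengths in m; the calibration is good to about 2 mm. A picture is of the moment at which its call begins: read the wrist's pose just before it. camera_model takes no time and is no camera call; for the wrist camera it gives the pose at the moment of the call.
- manip.sign_off(): hands the job in, once; it reports no verdict.
Trained networks look in the newest picture that a camera, given by its name, has taken for a name from the list of things; names that differ only in an ending like _2 or _b are one class to them, and where a whole thing is asked for, a point or a joint stands for the part that bears it (a point fixed in the world has none). Each returns a list of dicts, best first, with "score" (0 to 1); they miss things now and then, are a little off and sometimes report something else, mostly with a low value. They report only what shows in the picture. A call takes as long as a camera call.
- models.find_in(query, camera): "box" ([left, top, right, bottom] as shares, 0 to 1, of the picture: columns of its width, rows of its height, round what is visible of it).
- models.cut_out(query, camera): "mask" (384x512 bool, what is visible of it) and "box" ([left, top, right, bottom] as shares, 0 to 1, of the picture: columns of its width, rows of its height, round what is visible of it).
The state is a dict: "t": time; "joint_pos": joint angles; "qvel": joint speeds; "tau": joint torques, N m; "tcp_pos": TCP position; "eef_rot": TCP orientation; "wrist_force": force on the tool from outside, world axes, zero at the start; "wrist_torque": the same for the moment, N m; "grip_width": finger opening in m.
Only numpy, scipy, OpenCV 4.12 (cv2) and the standard library are available. Lean on these libraries where they do the work, as an engineer would, in place of code of your own. Each camera call takes 0.05 s, during which the arm holds its last target. There are 200 camera calls.

## Working session

There is one attempt and no reset: what is moved stays moved. The work goes in short steps, Python scripts to look and compute and a tool call to move; the robot and the scene stay as the last step left them, time stands still between calls to the robot, and variables do not carry over. Pictures are saved under pics/ and viewed, about 8 in all and at most 12, crops included, and the job is handed in when it is done.

Besides the shell and the picture viewer there is one more tool, called after "Call:" as name([rows], argument=value, ...), one row to a line, values as JSON. step_arm: Moves the arm, as the interface text tells. Its arguments: {"type":"object","properties":{"motion":{"type":"array","items":{"type":"array","items":{"type":"number"}}}},"required":["motion"]}

```bash
mkdir -p pics; cat > h.py <<'E'
import numpy as np, cv2
from bench import get_obs, optics, manip, models
from scipy.spatial.transform import Rotation as Ro
def cloud(cam,d,model=None):
    m=model or optics.camera_model(cam); K=np.array(m["intrinsics"]);R=np.array(m["R"]);t=np.array(m["t"])
    v,u=np.mgrid[:384,:512]
    P=np.stack([(u-K[0,2])/K[0,0]*d,(v-K[1,2])/K[1,1]*d,d],-1)
    P=(P-t)@R; P[d<=0]=np.nan
    return P
def save(n,im): cv2.imwrite("pics/"+n,im[...,::-1])
E
python3 - <<'E'
from h import *
o=get_obs(); print(o["t"],o["tcp_pos"],o["eef_rot"],o["grip_width"])
ims=[]
for c in("scene","top"):
    m=optics.camera_model(c)
    im,d=optics.get_image(c); np.savez(c,im=im,d=d)
    im=im.copy(); P=cloud(c,d)
    for q in("token","guide"):
        for r in models.cut_out(q,c)[:3]:
            k=r["mask"]; p=P[k]; p=p[~np.isnan(p[:,0])]
            b=np.array(r["box"])*[512,384,512,384]
            print(c,q,round(r["score"],2),b.round(),k.sum(),np.percentile(p,[5,50,95],axis=0).round(3).tolist() if len(p) else 0)
            b=b.astype(int); cv2.rectangle(im,b[:2],b[2:],(255,0,0),1); cv2.putText(im,q+"%.2f"%r["score"],b[:2],0,.4,(255,0,0))
    print(c,"cam at",-np.array(m["R"]).T@m["t"])
    save(c+"1.png",cv2.resize(im,(800,600)))
print(get_obs()["t"])
E
```

```text
0.0 [0.23560349 0.57836343 0.23051515] [ 0.13537504  0.69399285 -0.13646013  0.69384879] 0.08573798891252118
scene guide 0.83 [294. 103. 349. 195.] 1852 [[0.454, 0.256, 0.004], [0.51, 0.306, 0.056], [0.547, 0.398, 0.239]]
scene guide 0.53 [168. 246. 181. 264.] 148 [[0.481, -0.223, 0.019], [0.487, -0.206, 0.035], [0.491, -0.189, 0.047]]
scene cam at [ 0.99464291 -0.41576082  0.78738024]
top token 0.63 [318. 208. 328. 212.] 39 [[0.478, -0.218, 0.023], [0.483, -0.207, 0.041], [0.486, -0.191, 0.046]]
top guide 0.88 [ 77. 179. 159. 221.] 2208 [[0.463, 0.258, 0.003], [0.504, 0.305, 0.009], [0.548, 0.365, 0.24]]
top cam at [ 0.38368659 -0.00179935  1.08693633]
0.3
```

View pics/scene1.png

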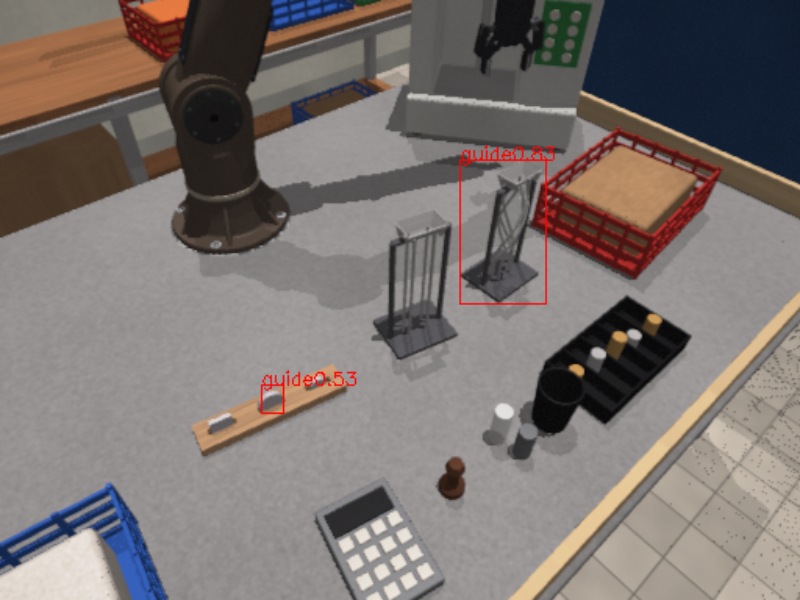

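View pics/top1.png

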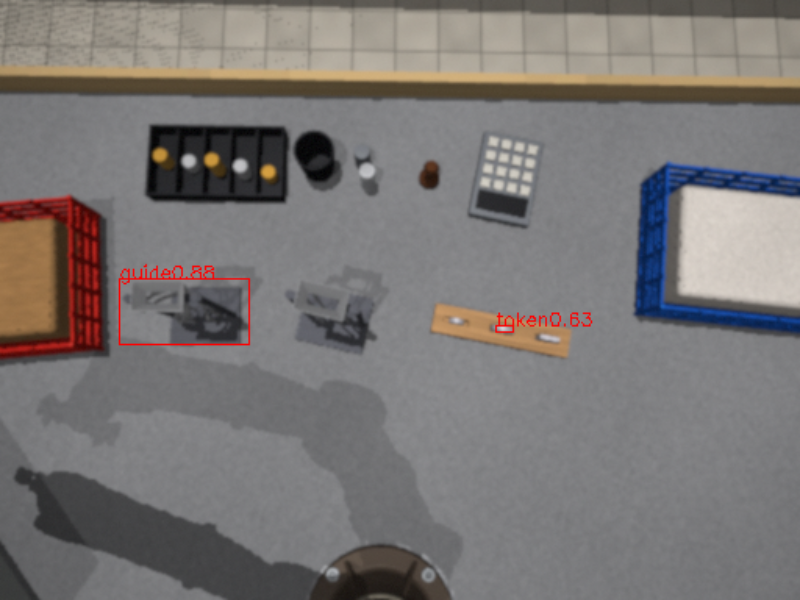

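```bash
python3 - <<'E'
from h import *
o=get_obs(); print(Ro.from_quat(o["eef_rot"]).as_matrix().round(3))
for c in("top","scene"):
    f=np.load(c+".npz"); P=cloud(c,f["d"]); im=f["im"].astype(int)
    def rect(sel,n):
        p=P[sel][:,:2].astype(np.float32); r=cv2.minAreaRect(p*1000); print(c,n,len(p),np.round(r[0],1),np.round(r[1],1),round(r[2],1),"med",np.median(P[sel],axis=0).round(4))
    X,Y,Z=P[...,0],P[...,1],P[...,2]
    h=cv2.cvtColor(f["im"],cv2.COLOR_RGB2HSV).astype(int)
    near=(abs(X-.48)<.08)&(abs(Y+.21)<.16)
    rect(near&(Z>.013)&(Z<.022)&(h[...,1]>60),"rack")
    rect(near&(Z>.036)&(h[...,1]<60),"token(z>36)"); rect(near&(Z>.025),"all objs")
    g=(abs(X-.5)<.1)&(abs(Y-.3)<.1)
    rect(g&(Z>.005)&(Z<.012),"base"); rect(g&(Z>.232)&(Z<.25),"rim")
    g2=(abs(X-.5)<.1)&(abs(Y-.1)<.09)
    rect(g2&(Z>.232)&(Z<.25),"rim other")
E
```

```text
[[-0.     0.377  0.926]
 [-0.001  0.926 -0.377]
 [-1.    -0.     0.   ]]
top rack 1332 [ 484.6 -203.7] [239.6  50.4] 79.3 med [ 0.4835 -0.2033  0.0166]
top token(z>36) 75 [ 477.  -242.4] [113.   8.] 79.6 med [ 0.4783 -0.2181  0.0398]
top all objs 130 [ 483.5 -206.7] [185.6   8.4] 79.4 med [ 0.4813 -0.2092  0.0372]
top base 980 [500.7 289.2] [124.8 170.1] 7.9 med [0.4928 0.3018 0.0074]
top rim 322 [506.4 312.1] [42.2 71.8] 0.5 med [0.5103 0.3184 0.2387]
top rim other 317 [502.8  86.7] [72.  43.5] 77.4 med [0.5069 0.0889 0.2387]
scene rack 1430 [ 485.  -205.5] [238.9  53.2] 79.4 med [ 0.4886 -0.2174  0.0189]
scene token(z>36) 128 [ 478.3 -244.7] [114.1  10.4] 79.0 med [ 0.4809 -0.2206  0.0414]
scene all objs 250 [ 484.7 -208.5] [187.7  10.8] 79.5 med [ 0.4849 -0.2161  0.0364]
scene base 666 [507.5 307.3] [187.1 184.6] 85.6 med [0.5215 0.2978 0.0094]
scene rim 215 [506.8 310.6] [44.3 73.5] 1.3 med [0.4961 0.3176 0.2395]
scene rim other 277 [503.7  85.2] [72.3 45.9] 76.7 med [0.4934 0.093  0.2391]
```

Call:
step_arm([
  [1.2, -3.3, 0.9, 0, 0, -3.6, -1],
  [1.2, -3.3, 0.9, 0, 0, -3.6, -1],
  [1.2, -3.3, 0.9, 0, 0, -3.6, -1],
  [1.2, -3.3, 0.9, 0, 0, -3.6, -1],
  [1.2, -3.3, 0.9, 0, 0, -3.6, -1],
  [1.2, -3.3, 0.9, 0, 0, -3.6, -1],
  [1.2, -3.3, 0.9, 0, 0, -3.6, -1],
  [1.2, -3.3, 0.9, 0, 0, -3.6, -1],
  [1.2, -3.3, 0.9, 0, 0, -3.6, -1],
  [1.2, -3.3, 0.9, 0, 0, -3.6, -1],
])

```text
t: 1.13
tcp_pos: [0.3516, 0.2397, 0.3202]
eef_rot: [0.348, 0.618, -0.348, 0.613]
wrist_force: [0.6, 0.6, 0.4]
grip_width: 0.0855
```

Call:
step_arm([
  [1.3, -4.0, 0, 0, 0, -4.2, -1],
  [1.3, -4.0, 0, 0, 0, -4.2, -1],
  [1.3, -4.0, 0, 0, 0, -4.2, -1],
  [1.3, -4.0, 0, 0, 0, -4.2, -1],
  [1.3, -4.0, 0, 0, 0, -4.2, -1],
  [1.3, -4.0, 0, 0, 0, -4.2, -1],
  [1.3, -4.0, -2.5, 0, 0, -4.2, -1],
  [1.3, -4.0, -2.5, 0, 0, -4.2, -1],
  [1.3, -4.0, -2.5, 0, 0, -4.2, -1],
  [1.3, -4.0, -2.5, 0, 0, -4.2, -1],
])

```text
t: 1.97
tcp_pos: [0.4734, -0.1379, 0.2442]
eef_rot: [0.562, 0.437, -0.545, 0.443]
wrist_force: [0.6, 1.6, 0.0]
grip_width: 0.0852
```

```bash
cat >> h.py <<'E'
def delta(target,yaw):
    o=get_obs(); R=Ro.from_quat(o["eef_rot"])
    x=np.array([0,0,-1.]);y=np.array([np.cos(yaw),np.sin(yaw),0]);T=Ro.from_matrix(np.stack([x,y,np.cross(x,y)],1))
    print("t",o["t"],"tcp",o["tcp_pos"].round(4),"dcm",((np.array(target)-o["tcp_pos"])*100).round(2),"drot",(T*R.inv()).as_rotvec(degrees=True).round(2),"q",np.round(o["joint_pos"],2))
E
python3 - <<'E'
from h import *
delta([.4848,-.2046,.022],np.radians(-10.6))
m=optics.camera_model("wrist"); im,d=optics.get_image("wrist"); P=cloud("wrist",d,m)
h=cv2.cvtColor(im,cv2.COLOR_RGB2HSV).astype(int)
X,Y,Z=P[...,0],P[...,1],P[...,2]
near=(abs(X-.48)<.08)&(abs(Y+.2)<.16)
def rect(sel,n):
    p=P[sel][:,:2].astype(np.float32); r=cv2.minAreaRect(p*1000); print(n,len(p),np.round(r[0],1),np.round(r[1],1),round(r[2],1),"med",np.median(P[sel],axis=0).round(4))
rect(near&(Z>.013)&(Z<.022)&(h[...,1]>60),"rack")
tok=(abs(X-.4848)<.03)&(abs(Y+.2046)<.035)&(Z>.026)
rect(tok,"tok>26");rect(tok&(Z>.040),"tok>40"); print(np.nanmax(Z[tok]))
v=im.copy()
for r in models.cut_out("token","wrist")[:2]:
    print(r["score"],np.array(r["box"])*[512,384,512,384],np.nanmedian(P[r["mask"]],axis=0)); v[r["mask"]]=v[r["mask"]]//2+[127,0,0]
save("w1.png",v)
E
```

```text
t 1.9667 tcp [ 0.4734 -0.1379  0.2442] dcm [  1.14  -6.67 -22.22] drot [-0.52  1.29  2.42] q [-0.43  0.22  0.76  1.93 -0.19  1.04  0.18]
rack 5787 [ 483.7 -207.6] [236.7  49.1] 79.0 med [ 0.4859 -0.1902  0.0177]
tok>26 239 [ 483.9 -202.8] [36.7  8.3] 79.2 med [ 0.4843 -0.199   0.0425]
tok>40 151 [ 483.7 -203.8] [28.3  8.2] 78.7 med [ 0.484  -0.2028  0.0443]
0.04708962262157969
0.48 [269.824  199.296  277.9136 230.784 ] [ 0.48404207 -0.20094485  0.04243192]
```

Call:
step_arm([
  [0.25, -1.6, -1.4, -0.1, 0.3, 0.5, -1],
  [0.25, -1.6, -1.4, -0.1, 0.3, 0.5, -1],
  [0.25, -1.6, -1.4, -0.1, 0.3, 0.5, -1],
  [0.2, -1.6, -1.4, -0.1, 0.3, 0.5, -1],
  [0, 0, -1.4, 0, 0, 0.2, -1],
  [0, 0, -1.6, 0, 0, 0, -1],
  [0, 0, -1.6, 0, 0, 0, -1],
  [0, 0, -1.6, 0, 0, 0, -1],
  [0, 0, -1.6, 0, 0, 0, -1],
  [0, 0, -1, 0, 0, 0, -1],
])

```text
t: 2.9
tcp_pos: [0.4843, -0.2075, 0.0942]
eef_rot: [-0.545, -0.45, 0.546, -0.45]
wrist_force: [-0.1, 0.2, -0.4]
grip_width: 0.0853
```

```bash
python3 - <<'E'
from h import *
delta([.484,-.2043,.022],np.radians(-10.8))
m=optics.camera_model("wrist"); im,d=optics.get_image("wrist"); P=cloud("wrist",d,m)
X,Y,Z=P[...,0],P[...,1],P[...,2]
tok=(abs(X-.4848)<.03)&(abs(Y+.2046)<.035)&(Z>.030)
p=P[tok][:,:2].astype(np.float32); print(len(p),cv2.minAreaRect(p*1000))
save("w2.png",im)
E
```

```text
t 2.9 tcp [ 0.4843 -0.2075  0.0942] dcm [-0.03  0.32 -7.22] drot [ 0.07 -0.02  0.12] q [-0.16  0.5   0.64  2.   -0.42  0.77  0.54]
11638 ((481.79241943359375, -192.1427001953125), (46.61119842529297, 49.930477142333984), 41.69590759277344)
```

View pics/w2.png

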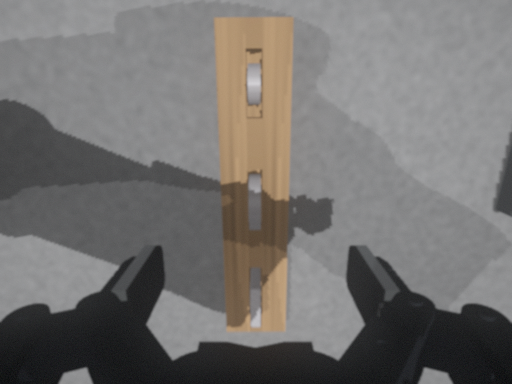

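Call:
step_arm([
  [0, 0.15, -1.5, 0, 0, 0, -1],
  [0, 0.15, -1.5, 0, 0, 0, -1],
  [0, 0, -1.5, 0, 0, 0, -1],
  [0, 0, -1.3, 0, 0, 0, -1],
  [0, 0, -0.8, 0, 0, 0, -1],
  [0, 0, -0.4, 0, 0, 0, -1],
  [0, 0, 0, 0, 0, 0, -1],
  [0, 0, 0, 0, 0, 0, -0.2],
  [0, 0, 0, 0, 0, 0, 0.2],
  [0, 0, 0, 0, 0, 0, 0.2],
])

```text
t: 3.78
tcp_pos: [0.4883, -0.2025, 0.0252]
eef_rot: [0.546, 0.45, -0.543, 0.453]
wrist_force: [1.0, 0.4, -0.4]
grip_width: 0.0513
```

```bash
python3 - <<'E'
from h import *
delta([.484,-.2043,.022],np.radians(-10.8))
E
```

```text
t 3.7833 tcp [ 0.4883 -0.2025  0.0252] dcm [-0.43 -0.18 -0.32] drot [ 0.    0.29 -0.16] q [-0.09  0.6   0.54  2.05 -0.52  0.62  0.62]
```

Call:
step_arm([
  [-0.4, -0.2, -0.2, 0, 0.3, -0.1, 0.2],
  [0, 0, 0, 0, 0, 0, 0.2],
  [0, 0, 0, 0, 0, 0, 0.2],
  [0, 0, 0, 0, 0, 0, 0.2],
  [0, 0, 0, 0, 0, 0, 0.2],
  [0, 0, 0, 0, 0, 0, 0.2],
  [0, 0, 0, 0, 0, 0, 0.2],
  [0, 0, 0, 0, 0, 0, 0.2],
  [0, 0, 0, 0, 0, 0, 0.2],
  [0, 0, 0, 0, 0, 0, 0.2],
])

```text
t: 4.62
tcp_pos: [0.4849, -0.205, 0.0246]
eef_rot: [0.545, 0.45, -0.544, 0.452]
wrist_force: [0.4, -0.5, 0.5]
grip_width: 0.0341
```

```bash
python3 - <<'E'
from h import *
delta([.484,-.2043,.022],np.radians(-10.8))
E
```

```text
t 4.6167 tcp [ 0.4849 -0.205   0.0246] dcm [-0.09  0.07 -0.26] drot [ 0.03  0.11 -0.05] q [-0.09  0.6   0.54  2.05 -0.52  0.62  0.62]
```

Call:
step_arm([
  [-0.1, 0.05, -0.2, 0, 0.1, 0, 0.5],
  [0, 0, 0, 0, 0, 0, 0.7],
  [0, 0, 0, 0, 0, 0, 0.7],
  [0, 0, 0, 0, 0, 0, 0.75],
  [0, 0, 0, 0, 0, 0, 0.8],
  [0, 0, 0, 0, 0, 0, 0.9],
  [0, 0, 0, 0, 0, 0, 1],
  [0, 0, 0, 0, 0, 0, 1],
  [0, 0, 0, 0, 0, 0, 1],
  [0, 0, 0, 0, 0, 0, 1],
])

```text
t: 5.45
tcp_pos: [0.4837, -0.2044, 0.0224]
eef_rot: [-0.544, -0.451, 0.545, -0.451]
wrist_force: [-0.5, 0.2, 0.5]
grip_width: 0.0068
```

```bash
python3 - <<'E'
from h import *
delta([.484,-.2043,.022],np.radians(-10.8))
E
```

```text
t 5.45 tcp [ 0.4837 -0.2044  0.0224] dcm [ 0.03  0.01 -0.04] drot [ 0.03 -0.01 -0.05] q [-0.09  0.6   0.54  2.05 -0.52  0.62  0.62]
```

Call:
step_arm([
  [0, 0, 0.5, 0, 0, 0, 1],
  [0, 0, 1, 0, 0, 0, 1],
  [0, 0, 2, 0, 0, 0, 1],
  [0, 0, 3, 0, 0, 0, 1],
  [0, 0, 3.5, 0, 0, 0, 1],
  [0, 0, 3.5, 0, 0, 0, 1],
  [0, 0, 3.5, 0, 0, 0, 1],
  [0, 0, 3.5, 0, 0, 0, 1],
  [0, 0.5, 3.5, 0, 0, 0, 1],
  [0, 1, 3.5, 0, 0, 0, 1],
])

```text
t: 6.28
tcp_pos: [0.4738, -0.1907, 0.3087]
eef_rot: [-0.543, -0.452, 0.551, -0.445]
wrist_force: [1.4, 0.3, -0.1]
grip_width: 0.0069
```

```bash
python3 - <<'E'
from h import *
delta([.5066,.3115,.27],np.radians(.9))
m=optics.camera_model("wrist");im,d=optics.get_image("wrist"); 
s,_=optics.get_image("scene")
save("w3.png",np.hstack([im[150:], cv2.resize(s[30:264,130:350],(220,234))]))
E
```

```text
t 6.2833 tcp [ 0.4738 -0.1907  0.3087] dcm [ 3.28 50.22 -3.87] drot [ 0.09 -0.85 12.14] q [-0.37  0.22  0.8   1.76 -0.16  1.24  0.28]
```

View pics/w3.png

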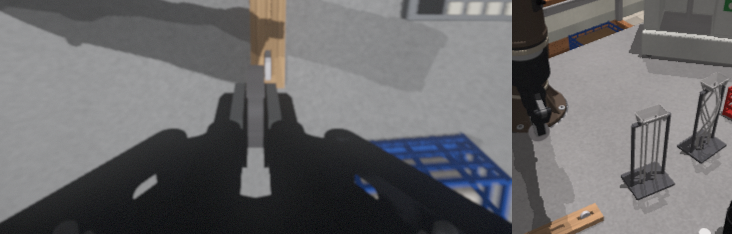

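Call:
step_arm([
  [0.2, 2, 0, 0, 0, 0.9, 1],
  [0.2, 3.5, 0, 0, 0, 0.9, 1],
  [0.2, 3.8, 0, 0, 0, 0.9, 1],
  [0.2, 3.8, 0, 0, 0, 0.9, 1],
  [0.2, 3.8, 0, 0, 0, 0.9, 1],
  [0.2, 3.8, 0, 0, 0, 0.9, 1],
  [0.2, 3.8, 0, 0, 0, 0.9, 1],
  [0.2, 3.8, 0, 0, 0, 0.9, 1],
  [0.2, 3.8, 0, 0, 0, 0.9, 1],
  [0.2, 3.8, 0, 0, 0, 0.9, 1],
])

```text
t: 7.22
tcp_pos: [0.4892, 0.1691, 0.3195]
eef_rot: [-0.513, -0.485, 0.514, -0.487]
wrist_force: [0.9, 0.1, -0.3]
grip_width: 0.0066
```

```bash
python3 - <<'E'
from h import *
delta([.5066,.3115,.30],np.radians(.9))
E
```

```text
t 7.2167 tcp [0.4892 0.1691 0.3195] dcm [ 1.74 14.24 -1.95] drot [0.12 0.06 4.01] q [-0.89  0.2   0.56  1.73 -0.11  1.25 -0.36]
```

Call:
step_arm([
  [0.3, 2.5, -0.3, 0, 0, 1, 1],
  [0.3, 2.2, -0.3, 0, 0, 1, 1],
  [0.3, 1.8, -0.3, 0, 0, 1, 1],
  [0.3, 1, 0, 0, 0, 1, 1],
  [0.2, 0.5, 0, 0, 0, 0, 1],
  [0, 0, 0, 0, 0, 0, 1],
  [0, 0, 0, 0, 0, 0, 1],
  [0, 0, 0, 0, 0, 0, 1],
  [0, 0, 0, 0, 0, 0, 1],
  [0, 0, 0, 0, 0, 0, 1],
])

```text
t: 8.05
tcp_pos: [0.5045, 0.2531, 0.309]
eef_rot: [0.493, 0.504, -0.496, 0.507]
wrist_force: [1.1, 0.1, 0.3]
grip_width: 0.0067
```

```bash
python3 - <<'E'
from h import *
delta([.5066,.3115,.30],np.radians(.9))
m=optics.camera_model("wrist"); im,d=optics.get_image("wrist"); P=cloud("wrist",d,m)
print("cam",-np.array(m["R"]).T@m["t"])
X,Y,Z=P[...,0],P[...,1],P[...,2]
for lo in(.228,.236):
    s=(abs(X-.507)<.05)&(abs(Y-.312)<.06)&(Z>lo)&(Z<.25)
    p=P[s][:,:2].astype(np.float32); print(len(p),cv2.minAreaRect(p*1000) if len(p) else 0)
save("w4.png",im)
E
```

```text
t 8.05 tcp [0.5045 0.2531 0.309 ] dcm [ 0.21  5.84 -0.9 ] drot [ 0.36 -0.04 -0.29] q [-0.95  0.29  0.51  1.63 -0.14  1.26 -0.39]
cam [0.50238601 0.32920838 0.45089393]
4964 ((505.144287109375, 311.38580322265625), (43.939476013183594, 71.87525939941406), 1.1790685653686523)
2974 ((505.144287109375, 311.38580322265625), (43.939476013183594, 71.87525939941406), 1.1790685653686523)
```

View pics/w4.png

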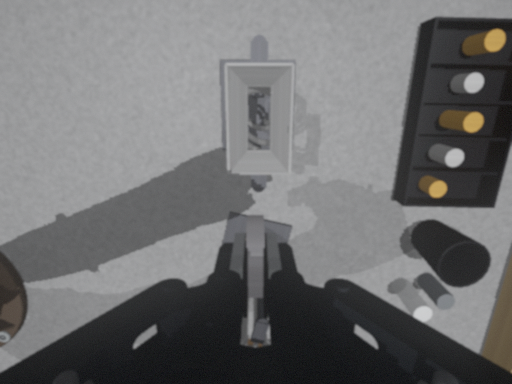

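Call:
step_arm([
  [0.03, 1.5, 0, 0.1, 0, 0, 1],
  [0.03, 1.5, 0, 0.1, 0, 0, 1],
  [0.03, 1.5, 0, 0.1, 0, 0, 1],
  [0.03, 1.0, 0, 0, 0, 0, 1],
  [0, 0.3, -1, 0, 0, 0, 1],
  [0, 0, -1, 0, 0, 0, 1],
  [0, 0, -1, 0, 0, 0, 1],
  [0, 0, -1, 0, 0, 0, 1],
  [0, 0, 0, 0, 0, 0, 1],
  [0, 0, 0, 0, 0, 0, 1],
])

```text
t: 8.93
tcp_pos: [0.5042, 0.3171, 0.2632]
eef_rot: [0.494, 0.506, -0.496, 0.505]
wrist_force: [-0.0, -1.1, 0.3]
grip_width: 0.0067
```

```bash
python3 - <<'E'
from h import *
delta([.5060,.3114,.246],np.radians(1))
E
```

```text
t 8.9333 tcp [0.5042 0.3171 0.2632] dcm [ 0.18 -0.57 -1.72] drot [ 0.08 -0.14 -0.24] q [-0.99  0.38  0.48  1.63 -0.19  1.18 -0.45]
```

Call:
step_arm([
  [0.18, -0.57, 0, 0.1, -0.1, -0.2, 1],
  [0, 0, 0, 0, 0, 0, 1],
  [0, 0, -0.5, 0, 0, 0, 1],
  [0, 0, -0.5, 0, 0, 0, 1],
  [0, 0, -0.4, 0, 0, 0, 1],
  [0, 0, 0, 0, 0, 0, 1],
  [0, 0, 0, 0, 0, 0, 1],
  [0, 0, 0, 0, 0, 0, 1],
  [0, 0, 0, 0, 0, 0, 1],
  [0, 0, 0, 0, 0, 0, 1],
])

```text
t: 9.77
tcp_pos: [0.5073, 0.309, 0.2491]
eef_rot: [0.497, 0.504, -0.496, 0.504]
wrist_force: [0.0, 0.4, -1.0]
grip_width: 0.0066
```

```bash
python3 - <<'E'
from h import *
delta([.5060,.3114,.246],np.radians(1))
s,_=optics.get_image("scene"); w,_=optics.get_image("wrist")
save("s5.png",np.hstack([cv2.resize(s[60:210,270:390],(400,500)),w[:, 56:456][:384] if 0 else cv2.resize(w,(400,500))]))
E
```

```text
t 9.7667 tcp [0.5073 0.309  0.2491] dcm [-0.13  0.24 -0.31] drot [-0.09  0.07  0.16] q [-0.98  0.39  0.48  1.66 -0.19  1.14 -0.43]
```

View pics/s5.png

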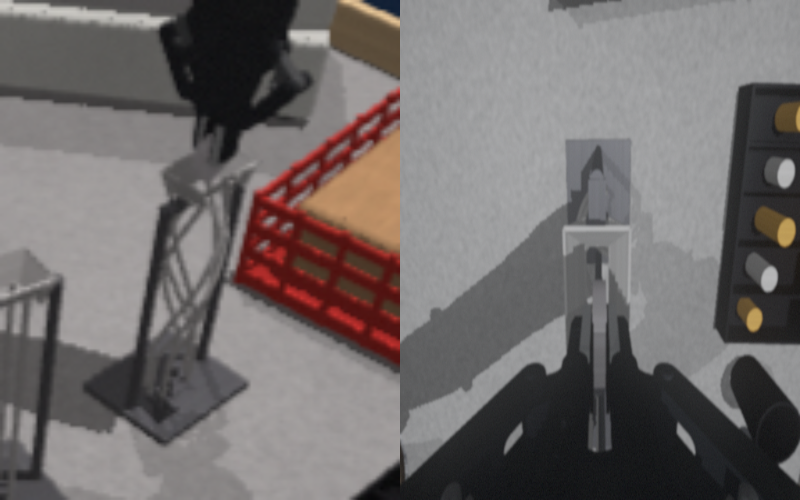

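Call:
step_arm([
  [-0.13, 0.2, -0.3, -0.1, 0.1, 0.2, 1],
  [0, 0, -0.1, 0, 0, 0, 1],
  [0, 0, 0, 0, 0, 0, 1],
  [0, 0, 0, 0, 0, 0, 0.6],
  [0, 0, 0, 0, 0, 0, 0.4],
  [0, 0, 0, 0, 0, 0, 0.2],
  [0, 0, 0, 0, 0, 0, 0],
  [0, 0, 0, 0, 0, 0, 0],
  [0, 0, 0, 0, 0, 0, 0],
  [0, 0, 0.3, 0, 0, 0, 0],
])

```text
t: 10.7
tcp_pos: [0.5058, 0.3114, 0.2477]
eef_rot: [0.495, 0.505, -0.496, 0.505]
wrist_force: [0.4, -0.4, -0.7]
grip_width: 0.0428
```

```bash
python3 - <<'E'
from h import *
delta([.5060,.3114,.246],np.radians(1))
s,d=optics.get_image("scene"); w,_=optics.get_image("wrist")
save("s6.png",np.hstack([cv2.resize(s[60:210,270:390],(400,500)),cv2.resize(w,(400,500))]))
for r in models.cut_out("token","scene")[:3]:
    print(r["score"],np.array(r["box"])*[512,384,512,384],np.nanmedian(cloud("scene",d)[r["mask"]],axis=0))
E
```

```text
t 10.7 tcp [0.5058 0.3114 0.2477] dcm [ 0.02  0.   -0.17] drot [ 0.02 -0.04 -0.08] q [-0.98  0.39  0.48  1.66 -0.19  1.14 -0.43]
0.5 [320.6144 165.8112 326.8096 176.4096] [0.51176181 0.30534321 0.03548899]
```

View pics/s6.png

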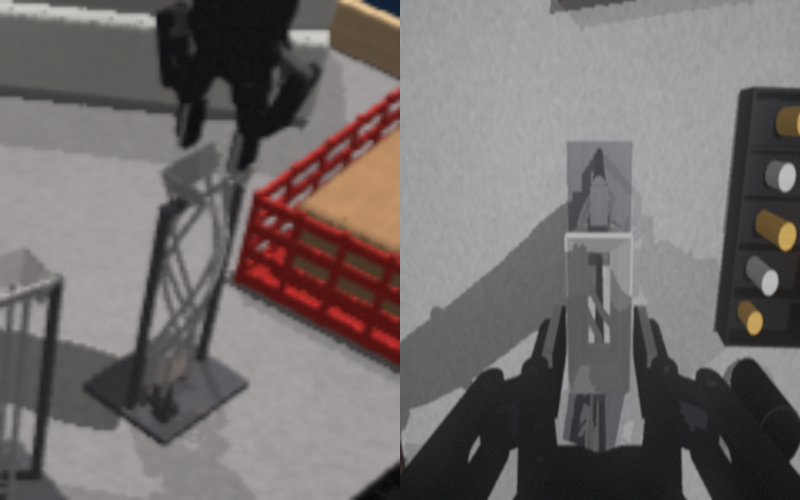

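Call:
step_arm([
  [0, 0, 2, 0, 0, 0, 0],
  [0, 0, 3, 0, 0, 0, 0],
  [0, 0, 3, 0, 0, 0, 0],
  [0, 0, 3, 0, 0, 0, 0],
  [-1, 0, 3, 0, 0, 0, 0],
  [-2, 0, 2, 0, 0, 0, 0],
  [-2, 0, 0, 0, 0, 0, 0],
  [-2, 0, 0, 0, 0, 0, 0],
  [0, 0, 0, 0, 0, 0, 0],
  [0, 0, 0, 0, 0, 0, 0],
])

```text
t: 11.68
tcp_pos: [0.4326, 0.3094, 0.4159]
eef_rot: [0.496, 0.504, -0.496, 0.504]
wrist_force: [-0.3, -0.5, -1.0]
grip_width: 0.0424
```

```bash
python3 - <<'E'
from h import *
o=get_obs();print(o["t"],o["tcp_pos"],abs(o["qvel"]).max())
s,d=optics.get_image("scene"); w,_=optics.get_image("top")
save("s7.png",np.hstack([cv2.resize(s[130:200,290:350],(430,500),interpolation=cv2.INTER_CUBIC),cv2.resize(s[90:210,110:366],(360,500))]))
P=cloud("scene",d)
for r in models.cut_out("token","scene")[:3]:
    p=P[r["mask"]]; print(r["score"],np.array(r["box"])*[512,384,512,384],np.nanpercentile(p,[5,50,95],axis=0).round(3).tolist(), s[r["mask"]].mean(0))
    
g=(abs(P[...,0]-.507)<.035)&(abs(P[...,1]-.3114)<.03)&(P[...,2]>.012)&(P[...,2]<.055)
print(g.sum(),np.percentile(P[g],[2,50,98],axis=0).round(3).tolist())
E
```

```text
11.6833 [0.43259411 0.30935839 0.41588681] 0.0339735966405287
0.59 [321.1776 164.8128 325.888  174.1056] [[0.507, 0.293, 0.019], [0.511, 0.313, 0.032], [0.514, 0.323, 0.04]] [98.60526316 93.81578947 91.36842105]
150 [[0.496, 0.285, 0.012], [0.51, 0.3, 0.033], [0.522, 0.335, 0.053]]
```

View pics/s7.png

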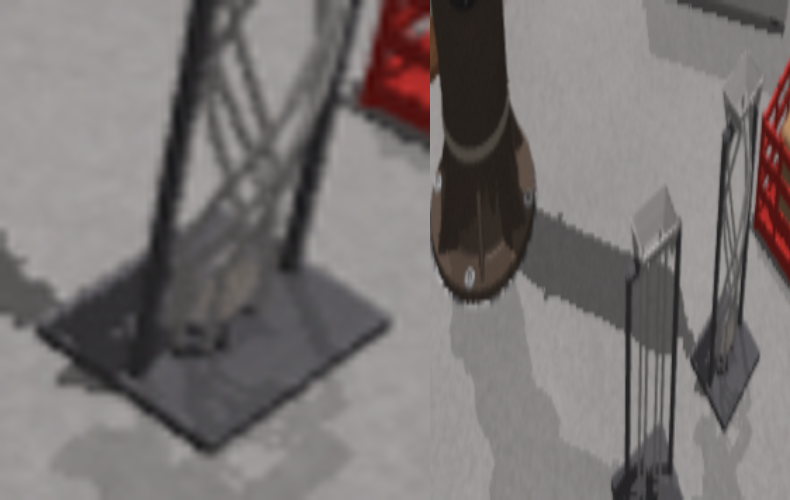

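```bash
python3 - <<'E'
from h import *
s,d=optics.get_image("scene"); m=optics.camera_model("scene")
K=np.array(m["intrinsics"]);R=np.array(m["R"]);t=np.array(m["t"])
a=np.linspace(0,2*np.pi,60)
big=cv2.resize(s[130:200,290:350],None,fx=8,fy=8,interpolation=cv2.INTER_CUBIC); ov=big.copy()
for z0,c in((.028,(255,0,0)),):
    X=np.stack([.506+.004+0*a,.3114+.02*np.cos(a),z0+.02*np.sin(a)],1)
    p=(X@R.T+t)@K.T; p=p[:,:2]/p[:,2:]
    q=((p-[290,130]+.5)*8).astype(np.int32)
    cv2.polylines(ov,[q],True,c,1)
n=lambda x:np.clip(x.astype(float)*1.8,0,255).astype(np.uint8)
save("s8.png",cv2.resize(np.hstack([n(big),n(ov)]),(800,466)))
E
```

```text
(no output)
```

View pics/s8.png

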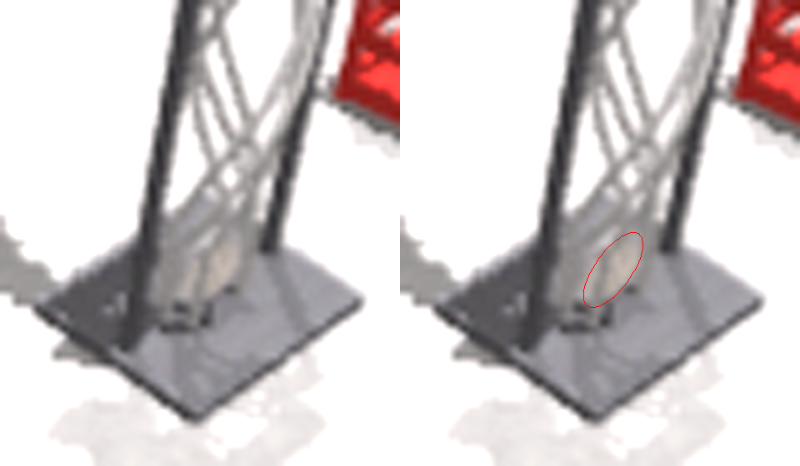

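```bash
python3 -c "
from h import *
print(manip.sign_off())"
```

```text
the job is handed in; nothing more can be done
None
```

The large tally is out of the rack and has dropped through the twisted guide. I handed the job in at about 12 s on the robot's clock.

- **Pick and drop:** I gripped the tally by its flat faces in the rack's middle pocket. I carried it with its label side still towards the robot and let go with the fingertips about 5 mm above the funnel rim.
- **Position:** in the last scene picture the disc stands between the wires at the foot. It matches the outline of an upright 40 mm disc centred 28 mm above the table.
- **Label:** the face pointing away from the robot is beige like paper, so the label should be on the far side. That face is only a few pixels wide, partly behind wires, and I never saw the label itself while the tally was in the rack.
- **Robot:** the arm was clear, with the gripper about 17 cm above the guide and 7 cm back from it.
- **Small mismatch:** while holding the 8 mm disc, the gripper opening read 6.6–6.9 mm. The camera showed the disc held properly, and it did not slip.

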